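Check a turned ball with a spring gauge

TASK

Move the turned wooden ball from its ring stand into the check cup: lower it gently, without dropping it, onto the seat ring in the cup's floor with its dark plug facing up, and let go of it there. Then draw the hand gauge out of its leaning rest, hold it upright and press its tip lightly, with about 4 to 5 N (spring plunger about half in), on the dark plug. Finish still holding the gauge there, and leave the glue bottle, offcut and banding roll where they are.

Things in the scene. Friction and masses are not known exactly. Their poses are not given: they have to be found in the camera images.
- ball: Plain beech ball, 50 mm diameter, about 60 g, loose. Origin at its centre; its own +z axis passes through the middle of the dark plug, which faces up at the start.
- mark (a point): Middle of the dark walnut plug, a 14 mm disc flush in the ball's surface, 25 mm from the ball's centre; turns with the ball.
- stand: Fixed wooden ring stand that carries the ball at the start: foot 64 mm across and 8 mm high, ring on it 44 mm outside, 28 mm opening, top 22 mm above the bench. Origin at the centre of its underside. The ball's centre sits 42.7 mm above the bench and its widest part is clear all round.
- cup: Fixed round aluminium check cup, open at the top, 132 mm outside, 122 mm inside, rim 70 mm above the bench, inner floor at 6 mm. In the middle of the floor a seat ring, 42 mm outside, 28 mm opening, top 15 mm above the bench. Origin at the centre of its underside, z up. A seated ball lies wholly below the rim, its top 61 mm above the bench.
- cup_seat (a point): Where the ball's centre is when it sits on the seat ring: on the cup's axis, 35.7 mm above the bench.
- rest: Fixed grey rest: foot 110 x 80 x 12 mm and a square socket (38 mm outside, 22 mm inside, 45 mm long, open below) leaning 20 degrees, upper end towards own -x. Origin on the bench, 75 mm below the middle of the socket's upper end. The gauge's collar rests on that end, its nose inside with 2 mm play; its top is then 142 mm above the bench.
- gauge: Loose hand gauge, 170 g. Origin on its axis at the end of its round 18 mm nose; own z runs from nose (0 to 40 mm) over a square collar (34 mm wide, z 40-46) and a square handle (26 x 26 mm, sides along own x and y, z 46-106) to a cap (z 112). Starts leaning 20 degrees in the rest: grip the handle along its axis, fingers closing along own y, and pull it 60 mm or more straight along own +z.
- gauge_tip (a point): Rounded end (4 mm radius) of the gauge's 8 mm spring plunger: on the gauge's axis, 12 mm beyond the nose (own z = -12 mm) when out.
- plunger (a joint): How far the plunger is pushed in, m: 0 = fully out, 0.010 = fully in (hard stop). It starts to move at about 1.5 N, is half in (0.005) at about 4.5 N and fully in at about 7.5 N.
- roll: Bystander: wooden-coloured roll of edge banding lying flat, 110 mm across, 22 mm high, loose. Origin at the centre of its underside.
- glue: Bystander: white glue bottle, 56 mm across, 150 mm high, standing loose. Origin at the centre of its underside.
- offcut: Bystander: flat wood offcut 70 x 130 x 19 mm, lying loose. Origin at the centre of its underside.
Things that resemble listed ones, but are neither listed nor needed, are in the scene too. Of the things that look like the ball, the larger one is meant.

How it is judged:
On the way, in this order (a step that is already met when the one before it is completed fails the run):
1. the ball lies still on the seat ring in the cup, plug up, and let go (distance between ball and cup_seat below 0.006 m and angle between ball's own z axis and vertical below 0.4 rad and linear speed of ball below 0.02 m/s and contact force between the fingers and ball below 0.05 N), for 0.2 s.
2. the gauge is out of its rest, held by the fingers (distance between gauge_tip and rest above 0.1 m and contact force between gauge and rest below 0.05 N and contact force between the fingers and gauge above 2 N), for 0.1 s.
At the end, for the whole second after the job is handed in: Ball at rest on the seat ring (within 6 mm), plug within 25 degrees of straight up; gauge held in the fingers within 8 degrees of upright, clear of cup and rest, tip within 8 mm of the plug's middle, pressing with 2 to 7.3 N, plunger 1.5 to 9 mm in, through the last second (distance between ball and cup_seat below 0.006 m and angle between ball's own z axis and vertical below 0.45 rad and linear speed of each of ball, gauge below 0.02 m/s and contact force between each of the arm, the fingers and ball below 0.05 N and distance between gauge_tip and mark below 0.008 m and angle between gauge's own z axis and vertical below 0.14 rad and contact force between gauge and ball between 2 and 7.3 N and value of joint plunger between 0.0015 and 0.009 m and contact force between the fingers and gauge above 2 N and contact force between gauge and cup below 0.05 N and contact force between gauge and rest below 0.05 N); the arm keeps its last pose, push and grip.
It fails at once if the ball is dropped: out of the fingers it moves faster than a fall of about 8 mm gives (linear speed of ball above 0.4 m/s and contact force between the fingers and ball below 0.05 N).
It fails at once if the ball strikes or is pressed into the cup with more than 30 N (contact force between ball and cup above 30 N).
It fails at once if the gauge presses on the ball with more than 15 N (contact force between gauge and ball above 15 N).
It fails at once if the glue bottle, offcut or roll is moved more than 20 mm (distance of any of roll, glue, offcut from where it was at the start of the episode above 0.02 m).
It also fails if it takes over 69 s, if anything falls off the work surface, if the arm or the gripper's body presses on something with over 40 N, if the wrist force passes 120 N, or if a joint passes its speed limit or range.

ROBOT

A 6-joint arm with a two-finger parallel gripper is mounted at the origin on the work surface. World frame = base frame: x ahead of the robot, y to its left, z up, the work surface at z = 0. Lengths are in m, angles in rad, forces in N, time in s.
With the tool pointing down it reaches from about 0.35 to 1 m from the base axis. Payload 7.1 kg.
Tool frame: the origin (TCP) lies between the finger pads; the fingertips stand 22 mm ahead of it and the grasp point (between the pads) lies 3 mm ahead of it; z points along the fingers, y is the line along which they close (so a half turn about z gives the same grasp; the last joint's range is limited). The gripper opens to 85 mm and grips with 20 to 120 N. Pads are 22 mm wide; open, the fingers measure 114 mm over their backs; the gripper's body (76 mm by 85 mm) begins 54 mm behind the grasp point. The pads swing forward as they close: fully open they stand 13 mm farther back than shut.
Start: joints at [1.088, 0.423, 1.63, -0, 1.089, -0.019], TCP at [0.28, 0.559, 0.253] pointing down, gripper open.
Joint ranges: [-3, 3], [-0.9, 2.11], [0.09, 2.58], [-1.31, 4.45], [0.11, 2.69], [-2.54, 2.54]. Speed limits (rad/s): [2.39, 2.39, 3.01, 3.14, 3.14, 3.14].

INTERFACE

Orientations are given as a rotation vector (axis times angle).
In Python, from rig import manip gives the robot as it stands. The module is installed in compiled form; this text tells all that it offers. Calls block until the motion is done:
- manip.move_to(position, orientation): joint-space move of the TCP to a pose.
- manip.servo_line(position, orientation=None, rate=0.15): straight line of the TCP; orientation=None keeps the orientation; rate is the mean speed in m/s.
- manip.set_joints(angles): joint-space move.
- manip.command_gripper(opening, f_grip=None): finger opening in m; f_grip is the grip in N (None keeps the last); returns when the fingers have stopped.
- manip.hold(seconds).
- manip.solve_ik(position, orientation): joint angles nearest the present ones, or None.
- manip.camera(name): name is "side" or "top" or "wrist"; returns a dict with "image" (480x640x3 uint8, red, green, blue), "fx", "fy", "cx", "cy" (pixels), "cam_to_world" (4x4, takes a point from camera to world coordinates); the wrist camera has in their place "mount" (4x4, takes a point from camera to tool coordinates, whose origin is the TCP and whose axes are the flange's). Camera axes: x right, y down, z forward; pixel columns grow to the right and rows downward; lengths in m; the calibration is good to about 2 mm. The wrist camera is an equidistant fisheye: a pixel r from the principal point sees the ray r / f radians off the axis. A picture is of the moment at which its call begins: read the wrist's pose just before it. There is no depth.
A pose or a line that the arm cannot do raises manip.IKError and nothing moves.
- manip.sign_off(): hands the job in; it is judged then, once.
Readings, each from a call of its own:
- manip.get_time(): time.
- manip.get_joint_positions(): joint angles.
- manip.get_joint_vel(): joint speeds.
- manip.get_tau(): joint torques, N m.
- manip.get_position(): TCP position.
- manip.get_ee_rot(): TCP orientation.
- manip.get_contact_force(): force on the tool from outside, world axes, zero at the start.
- manip.get_torque(): the same for the moment, N m.
- manip.get_width(): finger opening in m.
- manip.get_grip_force(): force on a finger pad.
Only numpy, scipy, OpenCV 4.12 (cv2) and the standard library are available. Lean on these libraries where they do the work, as an engineer would, in place of code of your own. Each camera call takes 0.05 s, during which the arm holds its last target. There are 200 camera calls.

## Working session

There is one attempt and no reset: what is moved stays moved. The work goes in short steps, each a Python script; the robot and the scene stay as the last script left them, time stands still between calls to the robot, and variables do not carry over. Pictures are saved under pics/ and viewed, at most 10 in all, crops included, and the job is handed in when it is done.

```bash
mkdir -p pics
python3 - <<'E'
from rig import manip
import cv2,numpy as np,pickle
d={}
for n in("side","top","wrist"):
    p=(manip.get_position(),manip.get_ee_rot());c=manip.camera(n);d[n]=(c,p)
    cv2.imwrite(f"pics/{n}0.png",c["image"][:,:,::-1])
    print(n,c["fx"],c["fy"],c["cx"],c["cy"],np.round(c.get("cam_to_world",c.get("mount")),3).tolist())
pickle.dump(d,open("v0.pkl","wb"));print(p,manip.get_time())
E
```

```text
side 493.2728602492774 493.2728602492774 317.2357724117149 238.292487639957 [[0.818, -0.369, 0.442, 0.187], [-0.575, -0.496, 0.65, -0.52], [-0.02, -0.786, -0.618, 0.649], [0.0, 0.0, 0.0, 1.0]]
top 566.2702758011862 566.2702758011862 312.27182604608583 230.77794094289428 [[0.054, -0.976, 0.213, 0.342], [-0.999, -0.054, 0.007, 0.098], [0.005, -0.213, -0.977, 1.349], [0.0, 0.0, 0.0, 1.0]]
wrist 371.64829954431775 371.64829954431775 317.3886006250502 236.33300833509279 [[0.0, -0.964, -0.267, 0.069], [1.0, 0.0, -0.001, 0.001], [0.001, -0.267, 0.964, -0.121], [0.0, 0.0, 0.0, 1.0]]
(array([0.27934098, 0.55854795, 0.2525838 ]), array([-7.21938304e-01, -3.05713657e+00,  2.27247927e-03])) 0.15
```

View pics/top0.png

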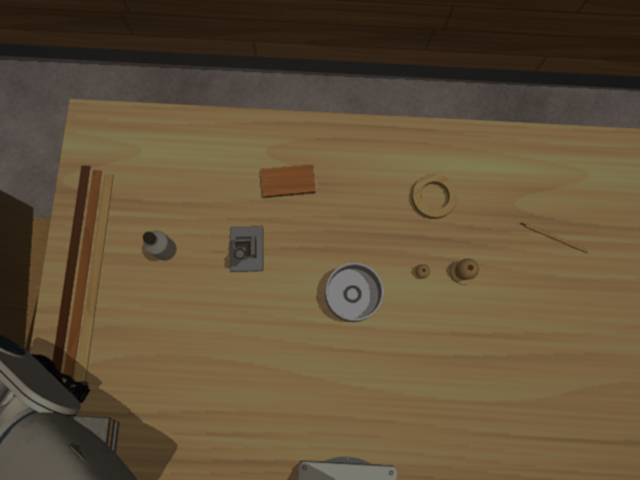

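View pics/side0.png

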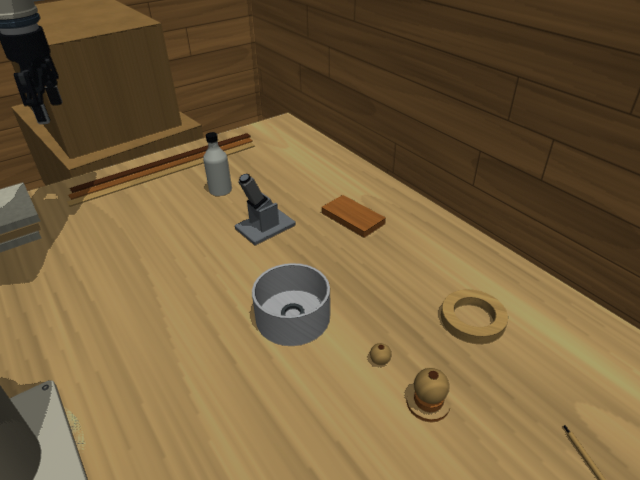

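The top view shows the big ball on its stand at (467,269), the small decoy at (423,271), the cup at (353,293), the rest at (246,249) with the gauge cap near (240,254), the glue at (155,243), the offcut at (288,181) and the roll at (435,197). The side view shows the ball at (431,386), cup rim centre at about (291,288), rest foot at (265,225) and gauge cap at (244,179).

```bash
cat > h.py <<'E'
import numpy as np,cv2
from rig import manip
from scipy.spatial.transform import Rotation as R
def ray(c,uv,pose=None):
    x,y=(uv[0]-c["cx"])/c["fx"],(uv[1]-c["cy"])/c["fy"]
    if pose is None: T=c["cam_to_world"]; d=np.array([x,y,1.])
    else:
        W=np.eye(4);W[:3,:3]=R.from_rotvec(pose[1]).as_matrix();W[:3,3]=pose[0];T=W@c["mount"]
        t=np.hypot(x,y);s=np.sin(t)/t if t>1e-9 else 1.;d=np.array([x*s,y*s,np.cos(t)])
    d=T[:3,:3]@d;return T[:3,3],d/np.linalg.norm(d)
def proj(c,P,pose):
    W=np.eye(4);W[:3,:3]=R.from_rotvec(pose[1]).as_matrix();W[:3,3]=pose[0]
    p=(np.linalg.inv(W@c["mount"])@np.r_[P,1])[:3];t=np.arctan2(np.hypot(*p[:2]),p[2]);k=t/np.hypot(*p[:2])
    return np.array([c["cx"]+c["fx"]*p[0]*k,c["cy"]+c["fy"]*p[1]*k])
def plane(r,z): return r[0]+r[1]*(z-r[0][2])/r[1][2]
def tri(rs):
    A=sum(np.eye(3)-np.outer(d,d) for o,d in rs);b=sum((np.eye(3)-np.outer(d,d))@o for o,d in rs)
    P=np.linalg.solve(A,b);return P,max(np.linalg.norm(np.cross(P-o,d)) for o,d in rs)
def down(yaw): # tool z down; tool y horizontal at angle yaw
    y=np.array([np.cos(yaw),np.sin(yaw),0]);z=np.array([0,0,-1.])
    return R.from_matrix(np.c_[np.cross(y,z),y,z]).as_rotvec()
def shot(name):
    p=(manip.get_position(),manip.get_ee_rot());c=manip.camera("wrist");cv2.imwrite(f"pics/{name}.png",c["image"][:,:,::-1]);return c,p
E
python3 - <<'E'
from h import *
import pickle
d=pickle.load(open("v0.pkl","rb"));t=d["top"][0];s=d["side"][0]
for n,a,b in(("ball",(467,269),(431,386)),("small",(423,271),(380,354)),("cuprim",(354,292),(291,287)),("cap",(240,254),(244,179))):
    print(n,tri([ray(t,a),ray(s,b)]))
for n,a in(("rest",(246,249)),("glue",(160,246)),("offcut",(288,181)),("roll",(435,197))):print(n,plane(ray(t,a),.012))
print([np.round(plane(ray(t,a),.012),3).tolist() for a in((230,227),(263,226),(263,271),(230,272))])
print("now yaw",R.from_rotvec(manip.get_ee_rot()).as_matrix().round(2).tolist())
E
```

```text
ball (array([ 0.55601671, -0.25847215,  0.03978719]), np.float64(0.00021783095773307624))
small (array([ 0.54815836, -0.15957281,  0.0177075 ]), np.float64(0.0013102463017397612))
cuprim (array([0.48587527, 0.00474888, 0.07205493]), np.float64(0.0013754240110987258))
cap (array([0.54550601, 0.26042499, 0.13773836]), np.float64(0.0007445978546230808))
rest [0.58030643 0.26365338 0.012     ]
glue [0.57633264 0.47020278 0.012     ]
offcut [0.75575444 0.17378435 0.012     ]
roll [ 0.7348002  -0.18852052  0.012     ]
[[0.632, 0.307, 0.012], [0.639, 0.227, 0.012], [0.529, 0.219, 0.012], [0.523, 0.297, 0.012]]
now yaw [[-0.89, 0.45, -0.0], [0.45, 0.89, -0.0], [0.0, -0.0, -1.0]]
```

Run:
```python
from h import *
import pickle
o=down(np.pi/2);V=[]
for i,p in enumerate([(.50,.26,.30),(.50,.12,.28),(.46,-.02,.25),(.49,-.16,.2),(.53,-.25,.2)]):
    manip.move_to(p,o);V.append(shot(f"w{i}"))
pickle.dump(V,open("V.pkl","wb"))
print(manip.get_time(),manip.get_joint_positions())
m=[v[0]["image"][:,:,::-1] for v in V]
cv2.imwrite("pics/m1.png",cv2.resize(np.vstack([np.hstack(m[:2]),np.hstack(m[2:4])]),(800,600),interpolation=cv2.INTER_AREA))
```

```text
4.2 [-4.59385774e-01  4.31810268e-01  1.75845880e+00  3.29801311e-04
  9.51766435e-01 -2.03139673e+00]
```

View pics/m1.png

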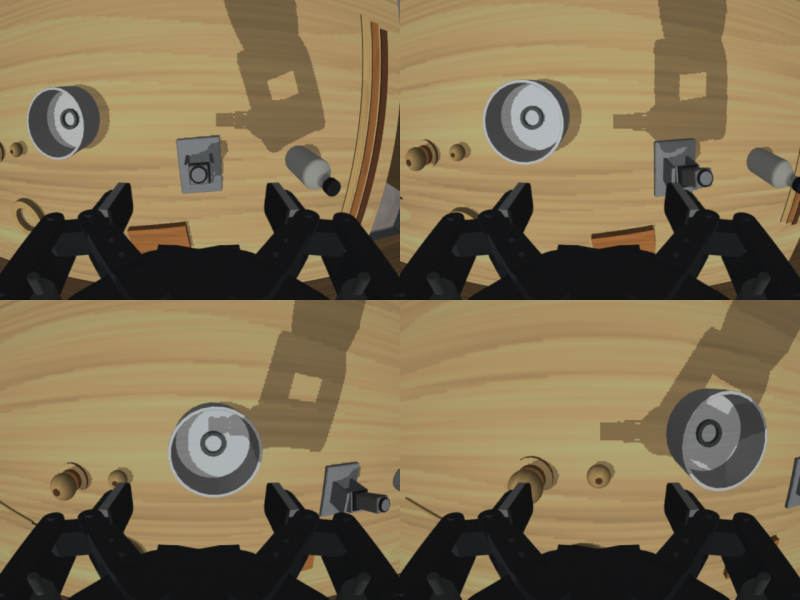

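View pics/w4.png

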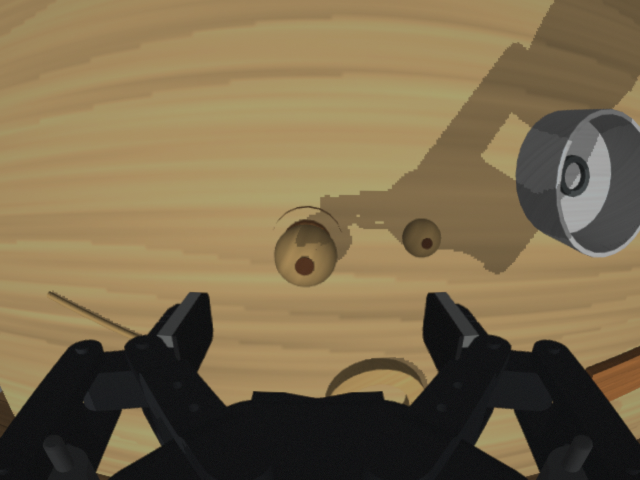

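w4 shows the ball at (306,254), r≈32, with its plug at (304,265), and the small decoy at (422,238). The montage shows, in full-size pixels, the seat at w1 (211,189), w2 (341,229) and w3 (493,213), and the gauge cap at w0 (317,280), w1 (488,283) and w2 (613,328).

Run:
```python
from h import *
import pickle
V=pickle.load(open("V.pkl","rb"))
def comp(mask,uv,amin=15):
    n,l,s,c=cv2.connectedComponentsWithStats(mask.astype(np.uint8))
    ok=[i for i in range(1,n) if s[i,4]>=amin];i=min(ok,key=lambda i:np.hypot(*(c[i]-uv)));return c[i],s[i]
rs=[];
for i,uv in((2,(104,296)),(3,(203,298)),(4,(304,265))):
    im=V[i][0]["image"].astype(int);m=(im[...,0]<125)&(im[...,0]-im[...,2]>25)&(im[...,0]>1.5*im[...,1])
    try:
        c,s=comp(m,uv);print("plug",i,c,s);rs.append(ray(V[i][0],c,V[i][1]))
    except Exception as e: print(i,e)
if len(rs)>1:print("PLUG",tri(rs))
rs=[]
for i,uv in((0,(112,190)),(1,(211,189)),(2,(341,229)),(3,(493,213))):
    im=V[i][0]["image"].astype(int);x,y=uv;g=im.mean(2)
    roi=g[y-28:y+28,x-28:x+28];m=roi<np.percentile(roi,50)*.75
    n,l,s,c=cv2.connectedComponentsWithStats((roi>110).astype(np.uint8)) ;
    k=min([j for j in range(1,n) if 60<s[j,4]<900],key=lambda j:np.hypot(*(c[j]-28)),default=None)
    if k is None: print("seat",i,None);continue
    print("seat",i,c[k]+[x-28,y-28],s[k]);rs.append(ray(V[i][0],c[k]+[x-28,y-28],V[i][1]))
if len(rs)>1:print("SEAT",tri(rs),[plane(r,.006).round(4).tolist() for r in rs])
def crop(i,u,v,h,w): return cv2.resize(V[i][0]["image"][max(0,v-h):v+h,max(0,u-w):u+w,::-1],(400,300),interpolation=cv2.INTER_NEAREST)
cv2.imwrite("pics/m2.png",np.vstack([np.hstack([crop(0,317,262,60,80),crop(1,470,270,60,80)]),np.hstack([crop(2,341,229,90,120),crop(4,306,254,60,80)])]))
```

```text
plug 2 [ 89.8        307.77142857] [ 86 303   9  11  70]
plug 3 [216.88181818 275.84545455] [196 267  35  25 110]
plug 4 [304.13963964 265.81081081] [296 258  17  17 222]
PLUG (array([ 0.54355998, -0.24898412,  0.06891129]), np.float64(0.02330861968104884))
seat 0 [111.09876543 189.83539095] [ 20  18  15  21 243]
seat 1 [211.23764706 187.91294118] [ 18  15  22  25 425]
seat 2 [340.8655303  229.08143939] [ 15  16  27  25 528]
seat 3 [493.88470588 212.62117647] [ 19  15  21  26 425]
SEAT (array([0.48548611, 0.00512952, 0.00959084]), np.float64(0.0002440157396231062)) [[0.4859, 0.0027, 0.006], [0.486, 0.0043, 0.006], [0.4863, 0.0054, 0.006], [0.4863, 0.007, 0.006]]
```

View pics/m2.png

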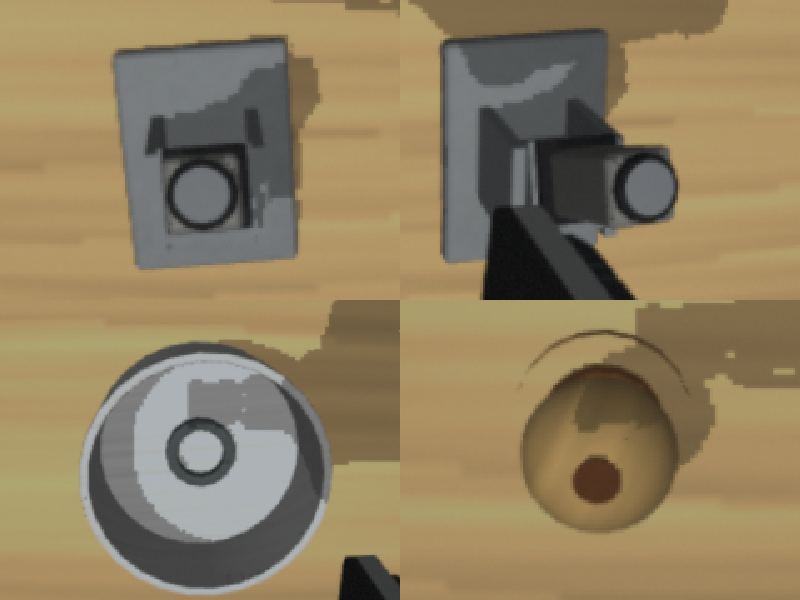

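The crops show the plug as a clean dark disc in w4. The gauge cap is a light disc at w0 (317.8,279.6) and w1 (488.8,284.8), leaning towards the robot, and the seat hole is clear in w2. In w3 the plug is hidden by a finger, so I'll drop that view.

Run:
```python
from h import *
import pickle
V=pickle.load(open("V.pkl","rb"));d=pickle.load(open("v0.pkl","rb"))
r=lambda i,uv:ray(V[i][0],uv,V[i][1])
T=ray(d["top"][0],(468,267));S=ray(d["side"][0],(433,375))
print("PLUG",tri([r(2,(89.8,307.8)),r(4,(304.14,265.81))]), plane(r(4,(304.14,265.81)),.0677),plane(r(2,(89.8,307.8)),.0677),tri([r(4,(304.14,265.81)),S]))
print("ball c",tri([r(4,(305.6,253.3)),ray(d["side"][0],(431,386))]),plane(r(4,(305.6,253.3)),.0427))
a=[r(0,(317.8,279.6)),r(1,(488.8,284.8))];print("CAP",tri(a),tri([a[0],ray(d["side"][0],(244,179))]))
cs=np.array([plane(r(0,(237+u/2.5,202+v/2.5)),.012)[:2] for u,v in((115,53),(285,40),(298,257),(137,268))]);print(cs.round(4).tolist(),cs.mean(0))
e=cs[[2,3]].mean(0)-cs[[0,1]].mean(0);f=cs[[1,2]].mean(0)-cs[[0,3]].mean(0)
print("yaw",np.arctan2(e[1],e[0]),np.arctan2(-f[0],f[1]),np.linalg.norm(e),np.linalg.norm(f))
h=np.array([plane(r(0,(237+u/2.5,202+v/2.5)),.08)[:2] for u,v in((163,147),(247,143),(252,226),(168,231))]);print("collar",h.round(4).tolist())
```

```text
PLUG (array([ 0.55479783, -0.25816832,  0.06809773]), np.float64(1.7844704650690673e-05)) [ 0.55492441 -0.25818695  0.0677    ] [ 0.55503029 -0.25848316  0.0677    ] (array([ 0.55562288, -0.258226  ,  0.06554913]), np.float64(9.134412041886273e-05))
ball c (array([ 0.5549605 , -0.25828585,  0.04011428]), np.float64(0.0006484109104987518)) [ 0.55352122 -0.25787273  0.0427    ]
CAP (array([0.54545577, 0.26185137, 0.14102875]), np.float64(6.712944268917814e-05)) (array([0.5462585 , 0.26200117, 0.13701573]), np.float64(0.0008486858882010864))
[[0.5293, 0.2224], [0.5232, 0.2995], [0.6317, 0.309], [0.6375, 0.2301]] [0.58042587 0.26526856]
yaw 0.07894279110321424 0.0763964110847856 0.10867631263749743 0.07820545098534111
collar [[0.5506, 0.2467], [0.549, 0.2794], [0.5843, 0.282], [0.5865, 0.2483]]
```

Everything agrees: plug height 0.068 (expected 0.0677), cap 0.141 (0.142), foot 109×78 mm (110×80), seat within 0.2 mm. Next I grasp the ball.

Run:
```python
from h import *
o=down(np.pi/2);b=np.array([.555,-.2582])
manip.command_gripper(.078,25)
manip.move_to([*b,.12],o);manip.servo_line([*b,.0457],rate=.08)
print(manip.get_contact_force())
manip.command_gripper(.03,25)
print(manip.get_width(),manip.get_grip_force(),manip.get_position(),manip.get_contact_force())
manip.servo_line([*b,.06],rate=.05);manip.servo_line([*b,.16],rate=.15)
print(manip.get_width(),manip.get_grip_force(),manip.get_contact_force(),manip.get_time())
manip.move_to([.4855,.0051,.16],o);c=manip.camera("side")["image"];w,_=shot("wb")
print(manip.get_position(),manip.get_width(),manip.get_time())
cv2.imwrite("pics/m3.png",np.hstack([c[120:420,180:500,::-1],w["image"][180:480,160:480,::-1]]))
```

```text
[-0.36173364 -0.07333345  0.22169248]
0.04852586815313605 25.230346620082855 [ 0.55547625 -0.25873621  0.04651126] [-0.64597277 -1.64668281  5.29197935]
0.048330177434453246 25.971384644508362 [-0.90758009 -0.27654002 -1.72339378] 7.5833
[0.48636114 0.00405815 0.15998135] 0.04826521819068821 8.7417
```

View pics/m3.png

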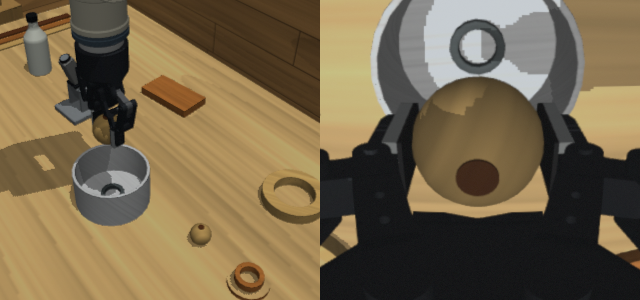

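The ball is held between the pads with its plug up at (318,357) in the wrist view, and the stand is now empty. I'll check its offset in the hand, then lower it.

Run:
```python
from h import *
o=down(np.pi/2);g=np.array([.4855,.0051])
manip.hold(.3);c,p=shot("wc");im=c["image"].astype(int)
m=((im[...,0]<125)&(im[...,0]-im[...,2]>25)&(im[...,0]>1.5*im[...,1]));m[:,:270]=0;m[:,370:]=0;m[:300]=0
uv=np.argwhere(m).mean(0)[::-1];q=plane(ray(c,uv,p),p[0][2]+.0212)
print(p[0],uv,m.sum(),"plug",q)
d=np.clip(q[:2]-p[0][:2],-.003,.003) # plug offset from TCP
cmd=g.copy()
def go(z,rate):
    global cmd
    manip.servo_line([*cmd,z],o,rate)
err=(p[0][:2]+d)-g; print("err",err); cmd=g-err
go(.10,.15);go(.055,.06);manip.hold(.2);f0=manip.get_contact_force();a=manip.get_position();print(a,f0)
cmd=cmd-((a[:2]+d)-g)
for z in np.arange(.046,.0365,-.001):
    go(z,.02);manip.hold(.05);f=manip.get_contact_force()-f0;a=manip.get_position()
    print(z.round(4),a.round(4),f.round(2),manip.get_grip_force().round(1))
    if f[2]>3: break
print(manip.get_time())
```

```text
[0.48562442 0.00462853 0.15994561] [316.99716178 357.55723746] 1057 plug [0.48541034 0.00549074 0.18114561]
err [-8.96594503e-05  3.90739292e-04]
[0.48585645 0.00471175 0.0553333 ] [ 0.04035003 -0.44843743 -0.79309482]Traceback (most recent call last):
  File "<stdin>", line 17, in <module>
AttributeError: 'float' object has no attribute 'round'
```

Run:
```python
from h import *
o=down(np.pi/2);cmd=np.array([.4854,.0042])
f0=np.array([.04,-.45,-.79])
print(manip.get_position(),manip.get_contact_force()-f0)
for z in np.arange(.045,.0365,-.001):
    manip.servo_line([*cmd,z],o,.02);manip.hold(.05);f=manip.get_contact_force()-f0;a=manip.get_position()
    print(round(z,4),a.round(4),f.round(2))
    if f[2]>3: break
print(manip.get_grip_force(),manip.get_time())
```

```text
[0.4854336  0.00423655 0.04594601] [0.07438755 0.74373616 0.07700547]
0.045 [0.4854 0.0042 0.045 ] [0.36 0.38 0.46]
0.044 [0.4853 0.0042 0.044 ] [0.36 0.14 0.31]
0.043 [0.4853 0.0042 0.0429] [ 0.01  0.66 -0.83]
0.042 [0.4854 0.0042 0.042 ] [-0.25  0.85  0.04]
0.041 [0.4854 0.0042 0.041 ] [-0.16  1.18  0.01]
0.04 [0.4855 0.0042 0.04  ] [0.62 0.18 0.77]
0.039 [0.4859 0.0042 0.0395] [0.09 1.33 6.3 ]
26.46263748407364 13.4917
```

Contact came at 0.0395, exactly where the ball should seat. Now I release.

Run:
```python
from h import *
o=down(np.pi/2)
manip.servo_line([.4854,.0042,.0395],o,.02)
manip.command_gripper(.066,20);manip.hold(.3)
print(manip.get_width(),manip.get_grip_force())
manip.servo_line([.4854,.0042,.10],o,.06);manip.servo_line([.4554,.0042,.23],o,.2);manip.hold(.2)
s=manip.camera("side");c,p=shot("wd");im=c["image"].astype(int)
m=((im[...,0]<125)&(im[...,0]-im[...,2]>25)&(im[...,0]>1.5*im[...,1])).astype(np.uint8)
n,l,st,ce=cv2.connectedComponentsWithStats(m)
for i in range(1,n):
    if st[i,4]>60:print(st[i],ce[i],plane(ray(c,ce[i],p),.0607))
print(manip.get_time());cv2.imwrite("pics/m4.png",np.hstack([c["image"][:,100:540,::-1],cv2.resize(s["image"][200:400,200:400,::-1],(360,480))]))
```

```text
0.06603687846041374 4.862870576907881
[310 253  14  14 158] [316.51898734 259.23417722] [0.48612344 0.00441607 0.0607    ]
16.7
```

View pics/m4.png

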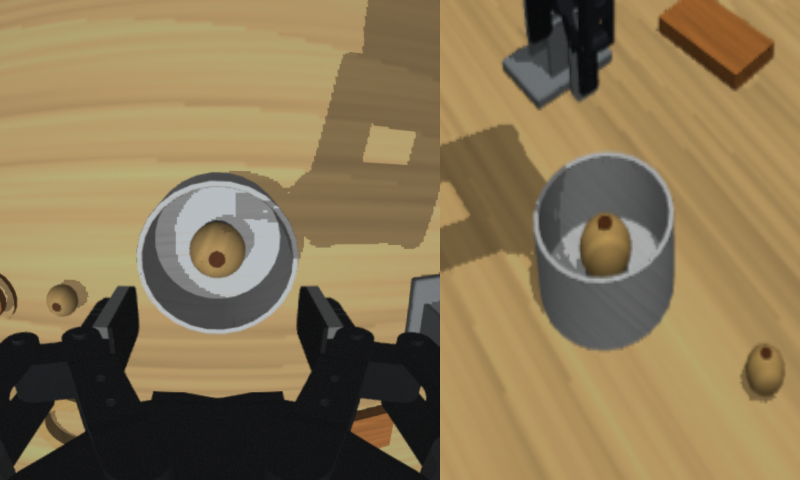

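The ball is seated and released, with its plug up at (316.5,259) in the wrist view, which gives (0.486, 0.0044). Now the gauge.

Run:
```python
from h import *
psi=.078;a=np.radians(20);u=np.array([-np.sin(a)*np.cos(psi),-np.sin(a)*np.sin(psi),np.cos(a)])
y=np.array([-np.sin(psi),np.cos(psi),0]);z=-u;o=R.from_matrix(np.c_[np.cross(y,z),y,z]).as_rotvec()
C=np.array([.5455,.2619,.1418]);T=C-u*(.112-.076)+u*.003
print(T,manip.solve_ik(T,o))
manip.command_gripper(.062,60)
manip.move_to(T+u*.12,o);manip.servo_line(T+u*.07,o,.1);manip.servo_line(T,o,.08);manip.hold(.3)
print(manip.get_position()-T,manip.get_contact_force())
manip.command_gripper(.015,60)
print(manip.get_width(),manip.get_grip_force(),manip.get_position()-T,manip.get_contact_force())
manip.servo_line(T+u*.01,o,.03);print(manip.get_contact_force())
manip.servo_line(T+u*.06,o,.08);print(manip.get_contact_force())
manip.servo_line(T+u*.13,o,.12);print(manip.get_width(),manip.get_grip_force(),manip.get_contact_force())
s=manip.camera("side");cv2.imwrite("pics/s5.png",s["image"][:,:,::-1])
print(manip.get_position(),manip.get_time())
cv2.imwrite("pics/s5c.png",cv2.resize(s["image"][60:310,120:440,::-1],None,fx=2,fy=2))
```

```text
[0.55675235 0.26277947 0.11079014] [ 0.4826979   0.52718012  1.93566715 -0.37191163  0.37963254 -0.84054528]
[8.98990938e-05 1.08323922e-04 4.35784697e-04] [-0.58606861 -0.9827286   0.3827843 ]
0.02536580191736666 58.663854002952576 [-5.37058793e-05 -2.62995571e-05  1.67037015e-04] [-1.78720427 -1.25691378  3.62475722]
[-0.04967967 -0.72320427 -0.16789479]
[-0.63265929  0.06137107 -1.692594  ]
0.02534491608436221 58.97593975067139 [-0.25978376 -0.25924765 -0.74428788]
[0.51219356 0.2590643  0.23212704] 22.3667
```

View pics/s5c.png

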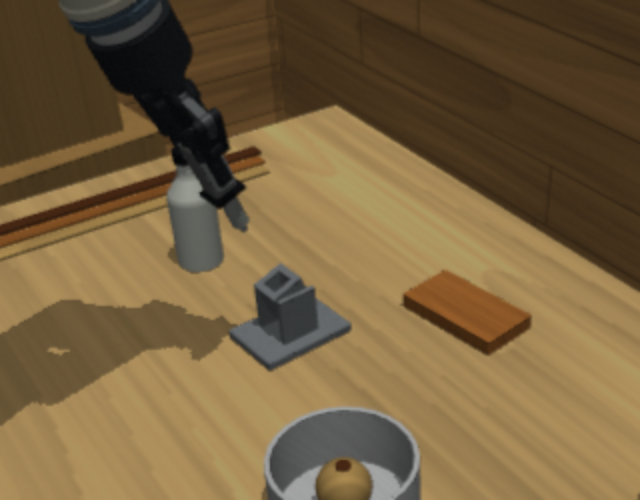

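The gauge is out and held, aligned with the fingers, with its tip at crop (243,225). Next I bring it upright above the cup and check the tip position.

Run:
```python
from h import *
import pickle
o=down(np.pi/2)
manip.move_to([.4858,.0048,.24],o);manip.servo_line([.4858,.0048,.19],o,.1);manip.hold(.4)
s=manip.camera("side");w,p=shot("w6");t=manip.camera("top")
pickle.dump((s,w,p,t),open("v6.pkl","wb"))
print(p[0],manip.get_width(),manip.get_contact_force(),manip.get_time())
T=np.linalg.inv(s["cam_to_world"])@np.r_[p[0]-[0,0,.091],1];print("exp tip side px",T[0]/T[2]*s["fx"]+s["cx"],T[1]/T[2]*s["fy"]+s["cy"],"wrist",proj(w,p[0]-[0,0,.091],p),"plug",proj(w,np.array([.4858,.0048,.0607]),p))
cv2.imwrite("pics/m6.png",np.hstack([cv2.resize(s["image"][150:350,220:360,::-1],(420,600),interpolation=cv2.INTER_CUBIC),cv2.resize(w["image"][200:400,255:380,::-1],(375,600),interpolation=cv2.INTER_CUBIC)]))
```

```text
[0.48590502 0.00473796 0.19022338] 0.02539091046139222 [-0.71602157 -0.08918615 -1.27619248] 24.5667
exp tip side px 289.3323034378865 275.26507932450994 wrist [315.80581573 251.41334732] plug [316.13793752 234.40929996]
```

View pics/m6.png

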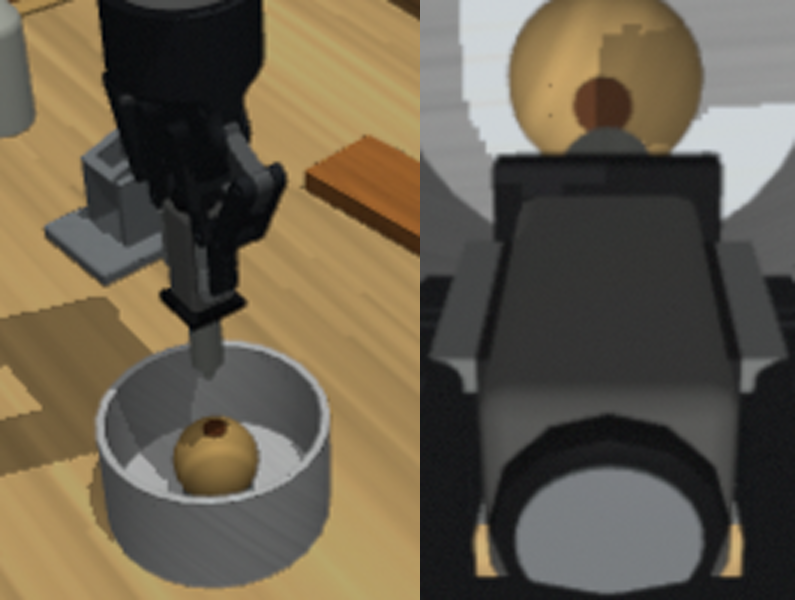

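The tip in the side view is at (289.3,277) against an expected (289.3,275.3), and the plug in the wrist view is at (316,234.7) against (316.1,234.4). Gauge and plug are aligned and upright, so I lower with force feedback.

Run:
```python
from h import *
o=down(np.pi/2)
def F():
    v=[]
    for _ in range(12): manip.hold(.03);v.append(manip.get_contact_force())
    return np.mean(v,0)
go=lambda z:manip.servo_line([.4858,.0048,z],o,.03)
go(.160);manip.hold(.2);f0=F();print(f0)
z=.156
while z>.143:
    go(z);f=F()-f0;print(round(z,4),manip.get_position().round(4),f.round(2))
    if f[2]>4.1:break
    z-=.001 if f[2]<3 else .0005
print(manip.get_width(),manip.get_grip_force(),manip.get_time())
```

```text
[ 0.21376181 -0.15912236 -1.4802015 ]
0.156 [0.4858 0.0048 0.156 ] [-0.03  0.09  0.17]
0.155 [0.4858 0.0048 0.155 ] [-0.21  0.29  0.04]
0.154 [0.4858 0.0048 0.154 ] [-0.2   0.09  0.29]
0.153 [0.4858 0.0048 0.153 ] [-0.21  0.22  0.18]
0.152 [0.4858 0.0048 0.152 ] [-0.29  0.17 -0.  ]
0.151 [0.4858 0.0048 0.151 ] [-0.02  0.32  1.1 ]
0.15 [0.4858 0.0048 0.15  ] [-0.04  0.04  2.2 ]
0.149 [0.4858 0.0048 0.149 ] [-0.21  0.02  3.06]
0.1485 [0.4858 0.0048 0.1485] [-0.08 -0.03  3.06]
0.148 [0.4858 0.0048 0.148 ] [0.06 0.49 3.01]
0.1475 [0.4858 0.0048 0.1475] [0.07 0.23 3.59]
0.147 [0.4858 0.0048 0.147 ] [0.01 0.4  3.94]
0.1465 [0.4858 0.0048 0.1465] [-0.15  0.24  4.04]
0.146 [0.4858 0.0048 0.146 ] [-0.08  0.26  4.55]
0.025116063447384984 59.348596930503845 35.45
```

Run:
```python
from h import *
s=manip.camera("side");w,_=shot("w7")
cv2.imwrite("pics/m7.png",np.hstack([cv2.resize(s["image"][150:350,220:360,::-1],(420,600),interpolation=cv2.INTER_CUBIC),cv2.resize(w["image"][200:400,255:380,::-1],(375,600),interpolation=cv2.INTER_CUBIC)]))
```

```text
(no output)
```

View pics/m7.png

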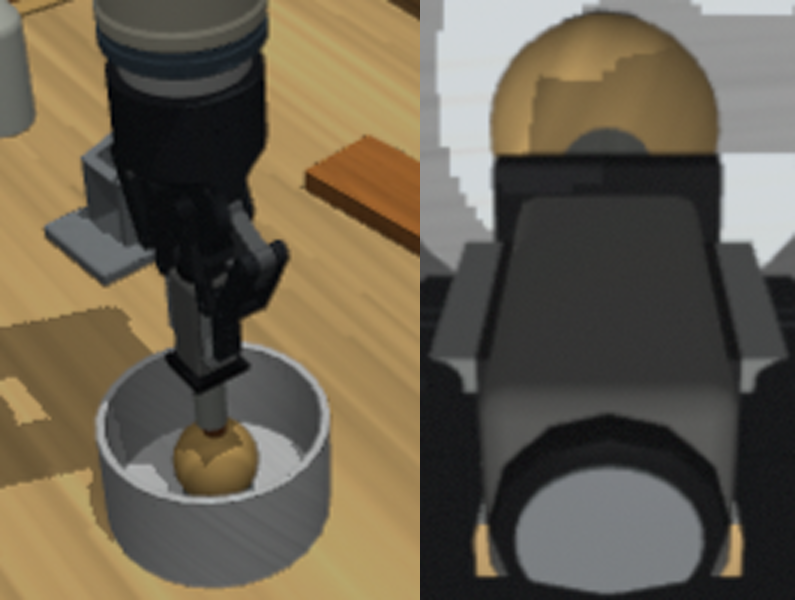

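The side view shows the gauge upright with its nose over the dark plug at crop (214,430), and the ball still seated. Handing in.

```bash
python3 -c "
from rig import manip
print(manip.get_contact_force(),manip.get_time());print(manip.sign_off())"
```

```text
[ 1.56123266 -0.10852131  4.07795986] 35.55
the job is handed in; nothing more can be done
None
```

The job is handed in at 35.6 s; no verdict came back. The ball sits on the seat ring with its plug up, and the gauge is held upright on the plug at about 4.5 N with the plunger about 5 mm in. I never moved the glue bottle, offcut or roll.

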